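# Clear the incubator lid and hold it open at 60 degrees

## Task

A rack of sample tubes has been left on the closed lid of the block incubator: lift it off without tipping it, stand it flat in the shallow green tray and let go of it. Then raise the lid by its bar handle until it stands 60 degrees open from closed, never letting it drop, and finish while still holding it there, because it falls shut by itself. Leave the tip box, the sharps tub and the reagent bottle where they are.

Things in the scene. Friction and masses are not known exactly. Their poses are not given: they have to be found in the camera images.
- incubator: Fixed white bench-top block incubator with a blue lid on top. Housing 260 (x) by 260 (y) by 109 mm high, with a raised rear hood to 136 mm behind the lid. Origin: centre of its underside on the bench; its own +x points from the front (display and handle side) to the rear (hinge side), +z up.
- rack: Loose orange tube rack, a solid block 104 (own x) by 44 (own y) by 45 mm high; ten tube caps stand 13 mm higher (58 mm overall). About 0.16 kg. At the start it stands on the lid, whose upper face is 130 mm above the bench. Origin: centre of its underside, z up.
- tray: Fixed shallow green tray on the bench, to the left or the right of the incubator: 150 (own x) by 90 (own y) by 10 mm high outside, walls 4 mm thick, floor 4 mm above the bench; the rack fits in only with its long side along the tray's long side (either way round). Origin: centre of its underside, z up.
- lid (a joint): Opening angle of the lid in rad: 0 closed (level), growing as its front edge rises; stop at 1.4. 60 degrees is 1.047. The lid is about 0.5 kg, swings freely with almost no friction and falls shut from any angle. The lid plate is 180 mm from hinge to front edge, 250 mm wide, 20 mm thick (from 8 mm below to 12 mm above the level of the hinge line when closed).
- lid_handle (a point): Middle of the lid's round steel bar handle, which runs sideways (along the incubator's y), 12 mm thick, 120 mm long, level with the hinge line when closed (118 mm above the bench) and 44 mm ahead of the lid's front edge, 224 mm from the hinge line. Two flat grey arms, 10 mm wide and 55 mm either side of the middle, join it to the lid; between them a finger goes down freely. The bar can turn between fingers that pinch it from above.
- lid_hinge (a point): Middle of the lid's hinge line, which runs along the incubator's y, 118 mm above the bench and 50 mm behind the incubator's origin.
- tip_box: Bystander: loose box of pipette tips, blue with a pale lid, 120 by 80 by 65 mm high. Origin: centre of its underside.
- sharps_tub: Bystander: loose yellow tub with a red lid, 94 mm across, 101 mm high. Origin: centre of its underside.
- reagent: Bystander: loose amber bottle with a blue cap, 60 mm across, 130 mm high. Origin: centre of its underside.

How it is judged (in metres and radians):
On the way, in this order (a step that is already met when the one before it is completed fails the run):
1. the rack stands flat in the tray, let go, with the lid still closed (x of rack in the frame of tray between -0.022 and 0.022 m and y of rack in the frame of tray between -0.022 and 0.022 m and z of rack in the frame of tray between -0.002 and 0.009 m and angle between rack's own z axis and vertical below 0.08 rad and linear speed of rack below 0.03 m/s and contact force between the fingers and rack below 0.1 N and value of joint lid below 0.06 rad), for 0.2 s.
2. the lid is held 60 degrees open (within 6) by the gripper (value of joint lid between 0.942 and 1.152 rad and velocity of joint lid between -0.06 and 0.06 rad/s and contact force between the fingers and lid above 0.8 N), for 0.5 s.
At the end, for the whole second after the job is handed in: The lid stands still between 54 and 66 degrees open, held by the gripper's fingers (contact force over 0.8 N) and touched by no loose object; the rack stands flat and released inside the tray; the three bystanders are within 25 mm of where they began (all of step 2 and x of rack in the frame of tray between -0.022 and 0.022 m and y of rack in the frame of tray between -0.022 and 0.022 m and z of rack in the frame of tray between -0.002 and 0.009 m and angle between rack's own z axis and vertical below 0.08 rad and linear speed of rack below 0.03 m/s and contact force between each of the fingers, lid and rack below 0.1 N and contact force between lid and tip_box below 0.1 N and contact force between lid and sharps_tub below 0.1 N and contact force between lid and reagent below 0.1 N and distance of each of tip_box, sharps_tub, reagent from where it was at the start of the episode below 0.025 m); the arm keeps its last pose, push and grip.
It fails at once if the rack is tipped more than 35 degrees (angle between rack's own z axis and vertical above 0.61 rad).
It fails at once if the lid is raised with the rack still on it (value of joint lid above 0.17 rad and contact force between rack and lid above 0.1 N).
It fails at once if the lid is dropped (closing faster than 1.5 rad/s) (velocity of joint lid below -1.5 rad/s).
It fails at once if the tip box, sharps tub or reagent bottle is shifted over 25 mm or tipped (distance of any of tip_box, sharps_tub, reagent from where it was at the start of the episode above 0.025 m or angle between any of tip_box, sharps_tub, reagent's own z axis and vertical above 0.3 rad).
It also fails if it takes over 54 s, if anything falls off the work surface, if the arm or the gripper's body presses on something with over 40 N, if the wrist force passes 120 N, or if a joint passes its speed limit or range.

## Robot

A 6-joint arm with a two-finger parallel gripper is mounted at the origin on the work surface. World frame = base frame: x ahead of the robot, y to its left, z up, the work surface at z = 0. Lengths are in mm, angles in rad, forces in N, time in s.
With the tool pointing down it reaches from about 400 to 825 mm from the base axis. Payload 7 kg.
Tool frame: the origin (TCP) lies at the very end of the fingers, on their centre line; the grasp point (between the pads) lies robot.grasp_offset behind it (robot.grasp_offset is the distance from the TCP to the grasp point, in mm); x points along the fingers, z is the direction in which the jaws open and shut, and the axes are right-handed (so a half turn about x gives the same grasp; the last joint's range is limited). The gripper opens to 88 mm and grips with 3 to 60 N. Pads are 19 mm wide; open, the fingers measure 130 mm over their backs; the gripper's body (78 mm by 193 mm) begins 47 mm behind the grasp point.
Start: joints at [-0.837, 0.359, 0.012, 0, -1.224, -0.288], TCP at [291.018, -609.019, 226.561] pointing down, gripper open.
Joint ranges: [-3.07, 3.07], [-1.43, 2.12], [-1.02, 1.25], [-3.03, 1.67], [-3.05, -0], [-3.03, 3.03]. Speed limits (rad/s): [2.39, 2.39, 3.01, 3.14, 3.14, 3.14].

## Interface

Orientations are given as a rotation vector (axis times angle).
In Python, from workcell import robot, get_image, camera_info gives the robot as it stands. The module is installed in compiled form; this text tells all that it offers.
- The arm moves only by the tool drive_tool, never from a script. Its argument "increments" is a list of rows, each a list of 4 numbers: the shift along the tool's x, y, z in mm, then the turn about the tool's x in rad. In form: [[tx, ty, tz, roll], ...]. A call has 1 to 12 rows; each row shifts and turns the commanded pose from where the row before left it, along the tool's axes as they then stand; what a row does not reach is not made up. A row lasts 1/8 s, in which the tool goes at most 62.5 mm and 10.7 degrees, less where a joint would pass 70% of its speed; a pose out of reach is approached as far as the arm can. A call is refused whole if a number of a shift passes 62.5 or a number of a turn 0.188, either way. A call with a gripper value outside its range is refused whole. "grip" is the gripper's target within -1 to 1 (shut at 1, half-way at 0, fully open at -1), set as the call begins (left out, the last holds). The fingers move at their own pace and stop on an object; "grip_force" is the grip in N (left out, the last holds). Time passes only in rows, so rows that do not move let the fingers close. It gives the time, the measured TCP pose, the force and the opening at its end, in the units of the state.
- robot.state(): the state, without advancing time (a new reading comes with each control period).
- get_image(name): name is "side" or "top"; returns the picture (384x512x3 uint8, blue, green, red); there is no depth.
- camera_info(name): a dict with "fx", "fy", "cx", "cy" (pixels), "pose" (4x4, takes a point from camera to world coordinates). Camera axes: x right, y up, looking along -z (the intrinsics and any distortion apply to the point x, -y, -z); pixel columns grow to the right and rows downward; lengths in mm; the calibration is good to about 2 mm. A picture is of the moment at which its call begins. camera_info takes no time and is no camera call.
- robot.sign_off(): hands the job in, once; it reports no verdict.
The state is a dict: "t": time; "q": joint angles; "qd": joint speeds; "joint_efforts": joint torques, N m; "tcp_pos": TCP position; "tcp_rot": TCP orientation; "ft_force": force on the tool from outside, world axes, zero at the start; "torque": the same for the moment, N m; "grip_width": opening from 0.0 (shut) to 1.0 (fully open).
Only numpy, scipy, OpenCV 4.12 (cv2) and the standard library are available. Lean on these libraries where they do the work, as an engineer would, in place of code of your own. Each camera call takes 0.05 s, during which the arm holds its last target.

## Working session

There is one attempt and no reset: what is moved stays moved. The work goes in short steps, Python scripts to look and compute and a tool call to move; the robot and the scene stay as the last step left them, time stands still between calls to the robot, and variables do not carry over. Pictures are saved under pics/ and viewed, and the job is handed in when it is done.

Besides the shell and the picture viewer there is one more tool, called after "Request:" by a JSON object that holds its "name" and its "arguments", one argument or row to a line. drive_tool: Moves the arm, as the interface text tells. Its arguments: {"type":"object","properties":{"increments":{"type":"array"},"grip":{"type":"number"},"grip_force":{"type":"number"}},"required":["increments"]}

```bash
mkdir -p pics; python3 - <<'E'
from workcell import robot,get_image,camera_info
import cv2,numpy as np
np.set_printoptions(precision=4,suppress=True)
for n in("side","top"):
    cv2.imwrite(f"pics/{n}0.png",get_image(n)); print(n,camera_info(n))
print(robot.state(),robot.grasp_offset)
E
```

```text
side {'fx': 433.16027026188306, 'fy': 433.16027026188306, 'cx': 255.13642112672616, 'cy': 198.50815997573415, 'pose': array([[ -0.9649,   0.1775,  -0.1933, 384.7092],
       [ -0.2618,  -0.6008,   0.7553, 810.9685],
       [  0.0179,   0.7795,   0.6262, 790.3869],
       [  0.    ,   0.    ,   0.    ,   1.    ]])}
top {'fx': 455.3114568056931, 'fy': 455.3114568056931, 'cx': 249.22221567093985, 'cy': 192.04002522414518, 'pose': array([[   0.0637,    0.9762,   -0.2071,  281.8308],
       [  -0.998 ,    0.0625,   -0.0127,  -13.3236],
       [   0.0005,    0.2075,    0.9782, 1506.0247],
       [   0.    ,    0.    ,    0.    ,    1.    ]])}
{'t': 0.1, 'q': array([-0.8369,  0.3593,  0.0111, -0.0003, -1.2241, -0.2881]), 'qd': array([ 0.    , -0.0018,  0.0008,  0.0012,  0.0002, -0.0003]), 'joint_efforts': array([ -0.0025, -58.4161,  29.3756,   7.0156,   0.0102,  -0.0001]), 'tcp_pos': array([ 290.8269, -608.635 ,  225.698 ]), 'tcp_rot': array([-1.528 ,  0.9636,  1.5305]), 'ft_force': array([-0.2146, -0.891 , -0.5272]), 'torque': array([0.063 , 0.0142, 0.0022]), 'grip_width': 0.998751827652855} 18.8
```

View pics/side0.png

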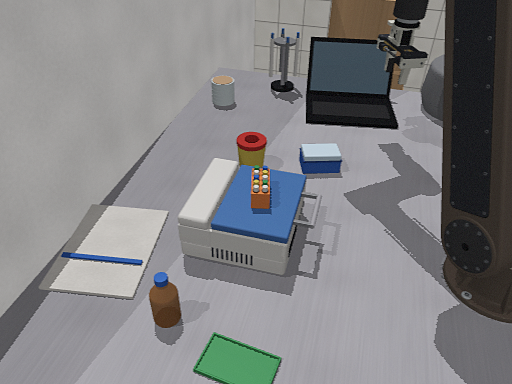

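View pics/top0.png

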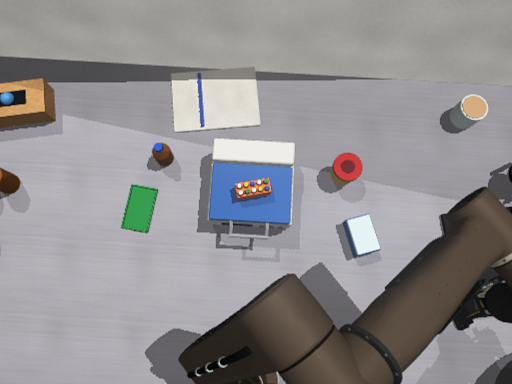

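The top view has +x up and +y left. The incubator is at about (252,190), the rack on its lid at (253,189), the tray to the left at (140,208), the bottle at (162,154), the tub at (347,168) and the tip box at (362,235). Next I'll measure these.

```bash
cat > h.py <<'E'
from workcell import robot,get_image,camera_info
import cv2,numpy as np
np.set_printoptions(precision=4,suppress=True)
def proj(n,P):
    c=camera_info(n);T=c["pose"];p=(np.atleast_2d(P)-T[:3,3])@T[:3,:3]
    return np.c_[c["fx"]*p[:,0]/-p[:,2]+c["cx"],c["cy"]+c["fy"]*-p[:,1]/-p[:,2]]
def ray(n,uv,z):
    c=camera_info(n);T=c["pose"];uv=np.atleast_2d(uv).astype(float)
    d=np.c_[(uv[:,0]-c["cx"])/c["fx"],-(uv[:,1]-c["cy"])/c["fy"],-np.ones(len(uv))]@T[:3,:3].T
    return T[:3,3]+d*((z-T[2,3])/d[:,2])[:,None]
def mask(im,lo,hi,win):
    m=cv2.inRange(cv2.cvtColor(im,cv2.COLOR_BGR2HSV),lo,hi);w=np.zeros_like(m);x0,y0,x1,y1=win;w[y0:y1,x0:x1]=255
    return m&w
E
python3 - <<'E'
from h import *
im=cv2.imread("pics/top0.png"); s=cv2.imread("pics/side0.png")
cv2.imwrite("pics/topc.png",cv2.resize(im[130:250,110:300],None,fx=4,fy=4,interpolation=cv2.INTER_CUBIC))
cv2.imwrite("pics/sidec.png",cv2.resize(s[150:280,175:335],None,fx=4.6,fy=4.6,interpolation=cv2.INTER_CUBIC))
def rect(n,im,lo,hi,win,z):
    m=mask(im,lo,hi,win);cs,_=cv2.findContours(m,cv2.RETR_EXTERNAL,cv2.CHAIN_APPROX_NONE);c=max(cs,key=cv2.contourArea)
    P=ray(n,c[:,0],z)[:,:2]
    r=cv2.minAreaRect(P.astype(np.float32));return r,cv2.minAreaRect(c)
print("tray",rect("top",im,(45,120,40),(80,255,255),(110,170,180,250),10))
print("lid",rect("top",im,(100,140,60),(120,255,255),(190,150,310,240),130))
print("rack",rect("top",im,(5,150,90),(16,255,255),(225,170,280,210),175))
print("tip",rect("top",im,(85,10,150),(115,120,255),(335,205,390,260),65))
print("tub",rect("top",im,(0,150,90),(6,255,255),(320,140,370,190),101))
print("cap",rect("top",im,(100,140,60),(125,255,255),(145,135,180,160),130))
print("tray side",rect("side",s,(45,120,40),(80,255,255),(180,320,300,384),10))
E
```

```text
tray (((521.3804931640625, 369.72332763671875), (89.20452880859375, 148.53286743164062), 83.01985168457031), ((138.8131103515625, 208.04425048828125), (26.568561553955078, 45.0634880065918), 13.240520477294922))
lid (((571.5819702148438, 0.93585205078125), (176.9447479248047, 245.1960906982422), 0.2130698561668396), ((250.4119415283203, 193.05612182617188), (80.21748352050781, 56.01710891723633), 3.5214531421661377))
rack (((570.8839721679688, 19.871158599853516), (41.614131927490234, 49.28571319580078), 14.173991203308105), ((244.06398010253906, 189.35202026367188), (13.595294952392578, 16.457462310791016), 79.69515228271484))
tip (((474.9040222167969, -363.7635803222656), (119.99778747558594, 76.7974853515625), 19.02461051940918), ((363.1999816894531, 234.10000610351562), (38.89601516723633, 23.717084884643555), 71.56504821777344))
tub (((684.4639282226562, -302.8656921386719), (87.64610290527344, 87.44174194335938), 48.086307525634766), ((347.5000305175781, 166.0), (27.577163696289062, 26.16295051574707), 45.0))
cap (((699.7156982421875, 302.697509765625), (25.926700592041016, 24.544452667236328), 48.570526123046875), ((157.50001525878906, 147.00001525878906), (7.77817440032959, 7.77817440032959), 45.0))
tray side (((524.7546997070312, 375.93359375), (93.08365631103516, 149.02993774414062), 82.8902816772461), ((236.55364990234375, 364.3581237792969), (77.72987365722656, 44.716796875), 20.72555923461914))
```

View pics/topc.png

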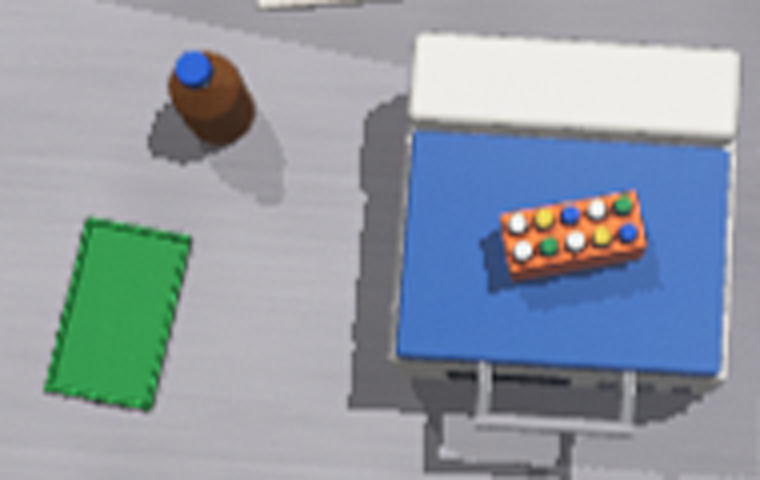

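View pics/sidec.png

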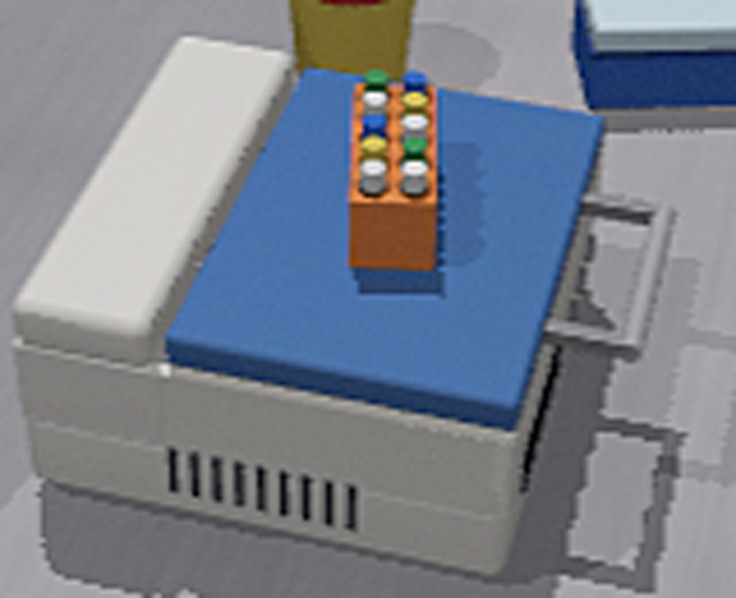

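```bash
cat > fit.py <<'E'
from h import *
from scipy.optimize import minimize
def box(x,y,yaw,lx,ly,z0,z1):
    a=np.array([[i*lx/2,j*ly/2] for i in(-1,1) for j in(-1,1)]);c,s=np.cos(yaw),np.sin(yaw)
    a=a@np.array([[c,s],[-s,c]])+[x,y]
    return np.vstack([np.c_[a,np.full(4,z)] for z in(z0,z1)])
def rackpts(p,z0):
    x,y,w=p
    P=[box(x,y,w,104,44,z0,z0+45)]
    return np.vstack(P)
def hullmask(uv,shape,k=8):
    m=np.zeros((shape[0]*k//1,shape[1]*k),np.uint8)
    h=cv2.convexHull(((uv+.5)*k).astype(np.float32)).astype(np.int32);cv2.fillConvexPoly(m,h,255)
    return cv2.resize(m,(shape[1],shape[0]),interpolation=cv2.INTER_AREA)/255.
E
python3 - <<'E'
from fit import *
ims={"top":cv2.imread("pics/top0.png"),"side":cv2.imread("pics/side0.png")}
win={"top":(222,168,282,206),"side":(242,160,280,215)}
M={}
for n in ims:
    hsv=cv2.cvtColor(ims[n],cv2.COLOR_BGR2HSV)
    m=mask(ims[n],(3,110,60),(18,255,255),win[n])
    pts=cv2.findNonZero(m); 
    M[n]=m
    print(n,cv2.boundingRect(m),pts.shape)
# orange-only: fit so hull of box edges; use hull of orange pixels
H={}
for n in M:
    h=cv2.convexHull(cv2.findNonZero(M[n]));mm=np.zeros_like(M[n]);cv2.fillConvexPoly(mm,h,255);H[n]=mm/255.
def cost(p,ns):
    c=0
    for n in ns:
        x0,y0,x1,y1=win[n];uv=proj(n,rackpts(p,130))-[x0,y0]
        c+=np.abs(hullmask(uv,(y1-y0,x1-x0))-H[n][y0:y1,x0:x1]).sum()
    return c
for ns in(["top"],["side"],["top","side"]):
    best=min((minimize(cost,[568,-5,w],args=(ns,),method="Nelder-Mead",options=dict(initial_simplex=[[568,-5,w],[578,-5,w],[568,5,w],[568,-5,w+.15]])) for w in(1.4,1.6,1.8)),key=lambda r:r.fun)
    print(ns,best.x,best.fun)
s=ims["side"];
# lid corners refine
m=mask(ims["top"],(100,120,40),(125,255,255),(190,150,310,240))
h=cv2.convexHull(cv2.findNonZero(m)); a=cv2.approxPolyDP(h,4,True)[:,0];print("lid top corners",a.tolist());print(ray("top",a,130)[:,:2])
m=mask(s,(100,120,40),(125,255,255),(205,160,312,245))
h=cv2.convexHull(cv2.findNonZero(m)); a=cv2.approxPolyDP(h,4,True)[:,0];print("lid side corners",a.tolist());print(ray("side",a,130)[:,:2])
print("handle top",ray("top",[[110+482/4,130+424/4],[110+634/4,130+430/4],[249,236.4]],122)[:,:2])
k=np.array([[665,212],[633,347]])/4.6+[175,150];print("handle side",ray("side",k,120)[:,:2])
E
```

```text
top (235, 178, 36, 22) (332, 1, 2)
side (251, 168, 19, 41) (463, 1, 2)
['top'] [579.9542  -5.0474   1.8211] 34.898039215686275
['side'] [581.313   -3.1048   1.8157] 27.60392156862745
['top', 'side'] [581.3382  -4.2482   1.8147] 82.73333333333333
lid top corners [[291, 168], [288, 223], [209, 218], [214, 163]]
[[ 658.0877 -120.8328]
 [ 484.4721 -119.4625]
 [ 484.448   121.9   ]
 [ 658.8563  120.5454]]
lid side corners [[311, 161], [285, 243], [212, 228], [241, 165]]
[[ 484.684  -187.3414]
 [ 486.3839  144.372 ]
 [ 653.6078  143.5262]
 [ 662.7756 -113.7543]]
handle top [[434.623   52.8157]
 [437.44   -62.9098]
 [436.9997  -3.4786]]
handle side [[439.6806 -52.6161]
 [438.7992  60.3758]]
```

```bash
cat >> h.py <<'E'
from scipy.spatial.transform import Rotation as R
def tool():
    s=robot.state();return s,R.from_rotvec(s["tcp_rot"]).as_matrix()
def goto(p,jaw=None):
    """print the delta in tool axes to world p; jaw = wanted angle of jaw axis (rad, mod pi)"""
    s,M=tool();d=M.T@(np.array(p)-s["tcp_pos"]);z=M[:,2];a=np.arctan2(z[1],z[0])
    print("t",s["t"],"tcp",s["tcp_pos"],"jaw deg",np.degrees(a),"F",s["ft_force"],"w",s["grip_width"]);print("delta tool",d)
    if jaw is not None:
        da=(jaw-a+np.pi/2)%np.pi-np.pi/2
        r=-da # tool x points down
        print("roll needed",r,"or",r-np.pi*np.sign(r),"q6",s["q"][5])
        print("if roll first, delta:",(M@R.from_rotvec([r,0,0]).as_matrix()).T@(np.array(p)-s["tcp_pos"]))
    print("axes",M.round(3).tolist())
E
python3 - <<'E'
from fit import *
goto([581,-4,240],np.radians(14))
goto([521,370,240],np.radians(83))
im=cv2.imread("pics/top0.png");m=mask(im,(45,120,40),(80,255,255),(110,170,180,250))
a=cv2.approxPolyDP(cv2.convexHull(cv2.findNonZero(m)),5,True)[:,0];print(a.tolist(),ray("top",a,10)[:,:2],ray("top",a,10).mean(0))
E
```

```text
t 0.1 tcp [ 290.8269 -608.635   225.698 ] jaw deg 115.53683711229722 F [-0.2146 -0.891  -0.5272] w 0.998751827652855
delta tool [ -13.7363 -522.4764  420.4977]
roll needed -1.3694405339190352 or 1.772152119670758 q6 -0.28810138094835275
if roll first, delta: [ -13.7363 -516.4962 -427.8218]
axes [[-0.001, -0.902, -0.431], [0.001, -0.431, 0.902], [-1.0, 0.0, 0.002]]
t 0.1 tcp [ 290.8269 -608.635   225.698 ] jaw deg 115.53683711229722 F [-0.2146 -0.891  -0.5272] w 0.998751827652855
delta tool [ -13.1927 -629.5661  783.826 ]
roll needed 0.5678749357946704 or -2.5737177177951227 q6 -0.28810138094835275
if roll first, delta: [ -13.1927 -109.1787  999.4082]
axes [[-0.001, -0.902, -0.431], [0.001, -0.431, 0.902], [-1.0, 0.0, 0.002]]
[[156, 189], [147, 231], [121, 227], [131, 186]] [[588.9369 319.6507]
 [445.8935 334.2222]
 [453.6166 421.416 ]
 [593.8545 404.7621]] [520.5753 370.0127  10.    ]
```

Request:
{"name": "drive_tool", "arguments": {
  "increments": [
    [0,0,0,-0.171],
    [0,0,0,-0.171],
    [0,0,0,-0.171],
    [0,0,0,-0.171],
    [0,0,0,-0.171],
    [0,0,0,-0.171],
    [0,0,0,-0.171],
    [0,0,0,-0.171]
  ],
  "grip": -1
}}

```text
t: 1.1
tcp_pos: [290.9, -608.8, 226.0]
tcp_rot: [2.089, 0.262, -2.09]
ft_force: [-0.0, -0.3, -0.1]
grip_width: 1.002
```

Request:
{"name": "drive_tool", "arguments": {
  "increments": [
    [-1,-34,-28,0],
    [-1,-34,-28,0],
    [-1,-34,-28,0],
    [-1,-34,-28,0],
    [-1,-34,-28,0],
    [-1,-34,-28,0],
    [-1,-34,-28,0],
    [-1,-34,-28,0],
    [-1,-34,-28,0],
    [-1,-34,-28,0],
    [-1,-34,-28,0],
    [-1,-34,-28,0]
  ]
}}

```text
t: 2.6
tcp_pos: [519.2, -130.7, 238.4]
tcp_rot: [2.092, 0.256, -2.093]
ft_force: [0.8, 0.0, -0.0]
grip_width: 0.996
```

```bash
python3 -c "
from h import *
goto([581,-4,240],np.radians(14))"
```

```text
t 2.6 tcp [ 519.2369 -130.7123  238.4447] jaw deg -166.07305250150216 F [ 0.8315  0.0254 -0.0305] w 0.9955611521431365
delta tool [  -1.5593 -108.1222  -90.4448]
roll needed -0.001275006678030266 or 3.140317646911763 q6 0.1234834382882358
if roll first, delta: [  -1.5593 -108.0068  -90.5826]
axes [[-0.0, 0.241, -0.971], [0.0, -0.971, -0.241], [-1.0, -0.0, 0.0]]
```

Request:
{"name": "drive_tool", "arguments": {
  "increments": [
    [0,-27,-22.5,0],
    [0,-27,-22.5,0],
    [0,-27,-22.5,0],
    [0,-26,-22.5,0],
    [0,0,0,0],
    [0,0,0,0]
  ]
}}

```text
t: 3.35
tcp_pos: [580.1, -6.8, 238.1]
tcp_rot: [2.091, 0.256, -2.093]
ft_force: [0.5, -0.2, -0.0]
grip_width: 1.004
```

```bash
python3 -c "
from h import *
goto([581,-4,140],np.radians(14))
for n in ('side','top'):
    im=get_image(n); 
    u=proj(n,[[581,-4,175]])[0].astype(int);c=im[max(u[1]-75,0):u[1]+75,u[0]-95:u[0]+95];cv2.imwrite(f'pics/{n}1.png',cv2.resize(c,None,fx=4,fy=4,interpolation=cv2.INTER_CUBIC))
"
```

```text
t 3.35 tcp [580.1463  -6.8117 238.1185] jaw deg -166.0595033395573 F [ 0.4932 -0.1584 -0.0102] w 1.0036111672102495
delta tool [98.1169 -2.5216 -1.6099]
roll needed -0.0010385291912067274 or 3.1405541243985864 q6 -0.08176192280892586
if roll first, delta: [98.1169 -2.52   -1.6125]
axes [[-0.001, 0.241, -0.971], [-0.0, -0.971, -0.241], [-1.0, -0.0, 0.001]]
```

View pics/side1.png

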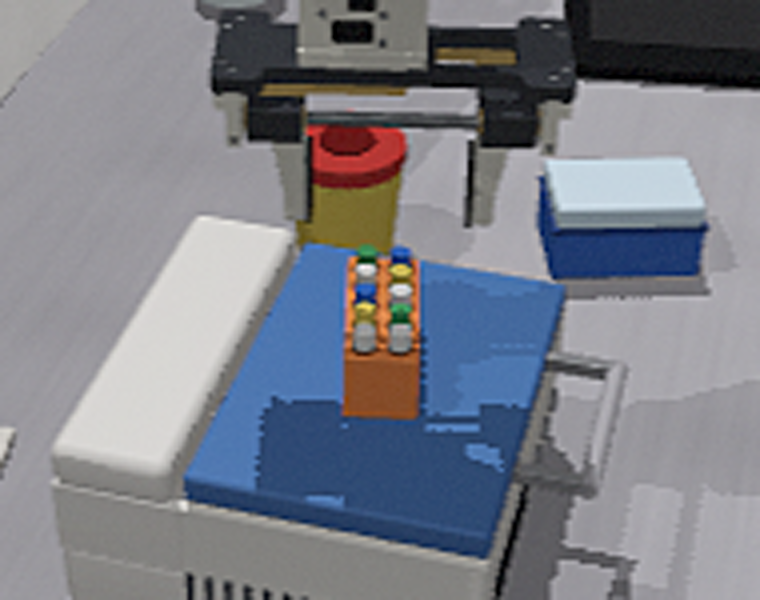

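View pics/top1.png

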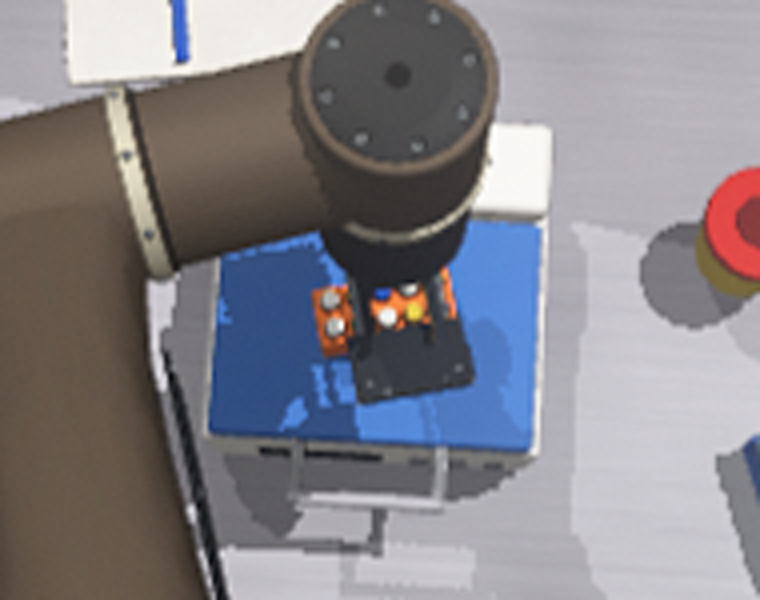

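The fingers straddle the rack. In the side crop the finger inner faces are at columns 308 and 470, with the rack centre at 382. Descending.

Request:
{"name": "drive_tool", "arguments": {
  "increments": [
    [14,-1.5,-1,0],
    [14,-1,-0.6,0],
    [14,0,0,0],
    [14,0,0,0],
    [14,0,0,0],
    [14,0,0,0],
    [12,0,0,0],
    [0,0,0,0],
    [0,0,0,0]
  ]
}}

```text
t: 4.58
tcp_pos: [581.9, -3.8, 142.9]
tcp_rot: [2.093, 0.255, -2.092]
ft_force: [-0.6, -0.8, 0.2]
grip_width: 0.999
```

Request:
{"name": "drive_tool", "arguments": {
  "increments": [
    [0,0,0,0],
    [0,0,0,0],
    [0,0,0,0],
    [0,0,0,0],
    [0,0,0,0],
    [0,0,0,0],
    [0,0,0,0],
    [0,0,0,0]
  ],
  "grip": 1,
  "grip_force": 20
}}

```text
t: 5.58
tcp_pos: [581.5, -3.9, 142.6]
tcp_rot: [2.092, 0.255, -2.092]
ft_force: [-0.7, -0.4, 1.5]
grip_width: 0.498
```

```bash
python3 -c "
from h import *
goto([581,-4,240],np.radians(14))
im=get_image('side')[60:280,150:350];cv2.imwrite('pics/side2.png',cv2.resize(im,None,fx=2.7,fy=2.7,interpolation=cv2.INTER_CUBIC))
"
```

```text
t 5.575 tcp [581.4806  -3.8712 142.5755] jaw deg -166.07833687790432 F [-0.7161 -0.4126  1.4734] w 0.4980774933593099
delta tool [-97.4244   0.0096   0.5082]
roll needed -0.0013672364451631225 or 3.14022541714463 q6 -0.08648784368203574
if roll first, delta: [-97.4244   0.0089   0.5082]
axes [[-0.0, 0.241, -0.971], [-0.0, -0.971, -0.241], [-1.0, 0.0, 0.0]]
```

View pics/side2.png

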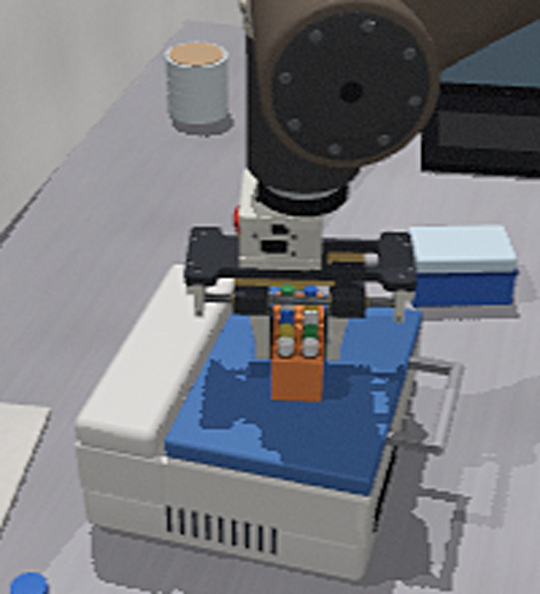

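The rack is gripped at 43.8 mm opening, so I'm lifting it.

Request:
{"name": "drive_tool", "arguments": {
  "increments": [
    [-4,0,0,0],
    [-8,0,0,0],
    [-12,0,0,0],
    [-14,0,0,0],
    [-14,0,0,0],
    [-14,0,0,0],
    [-14,0,0,0],
    [-12,0,0,0],
    [-6,0,0,0],
    [0,0,0,0]
  ]
}}

```text
t: 6.88
tcp_pos: [581.6, -3.8, 240.8]
tcp_rot: [2.093, 0.256, -2.092]
ft_force: [0.2, 0.8, -1.4]
grip_width: 0.504
```

Request:
{"name": "drive_tool", "arguments": {
  "increments": [
    [0,0,0,-0.06],
    [0,0,0,-0.12],
    [0,0,0,-0.13],
    [0,0,0,-0.13],
    [0,0,0,-0.13],
    [0,0,0,-0.13],
    [0,0,0,-0.13],
    [0,0,0,-0.13],
    [0,0,0,-0.13],
    [0,0,0,-0.08],
    [0,0,0,-0.04],
    [0,0,0,0]
  ]
}}

```text
t: 8.38
tcp_pos: [581.2, -3.9, 239.9]
tcp_rot: [1.295, 1.152, -1.297]
ft_force: [-0.0, 0.0, -2.6]
grip_width: 0.501
```

```bash
python3 -c "
from h import *
goto([521,370,240],np.radians(83.3))
im=get_image('side')[:280,130:350];cv2.imwrite('pics/side3.png',cv2.resize(im,None,fx=2.1,fy=2.1,interpolation=cv2.INTER_CUBIC))
"
```

```text
t 8.375 tcp [581.2056  -3.8713 239.884 ] jaw deg -96.77256994152623 F [-0.0052  0.0125 -2.6259] w 0.500682882079017
delta tool [  -0.1118 -103.8758 -364.1625]
roll needed -0.0012665844176122931 or 3.140326069172181 q6 1.1231796370024822
if roll first, delta: [  -0.1118 -103.4144 -364.2937]
axes [[-0.001, 0.993, -0.118], [-0.0, -0.118, -0.993], [-1.0, -0.001, 0.0]]
```

View pics/side3.png

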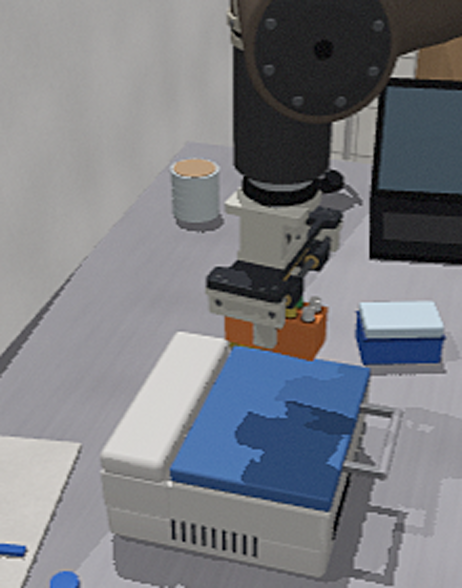

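Request:
{"name": "drive_tool", "arguments": {
  "increments": [
    [0,-5,-17.3,0],
    [0,-9.9,-34.7,0],
    [0,-9.9,-34.7,0],
    [0,-9.9,-34.7,0],
    [0,-9.9,-34.7,0],
    [0,-9.9,-34.7,0],
    [0,-9.9,-34.7,0],
    [0,-9.9,-34.7,0],
    [0,-9.9,-34.7,0],
    [0,-9.9,-34.7,0],
    [0,-6.9,-24.3,0],
    [0,-3,-10.4,0]
  ]
}}

```text
t: 9.93
tcp_pos: [520.4, 371.7, 240.2]
tcp_rot: [1.294, 1.152, -1.295]
ft_force: [0.4, -0.1, -1.7]
grip_width: 0.499
```

Request:
{"name": "drive_tool", "arguments": {
  "increments": [
    [0,0,0,0],
    [20,0,0,0],
    [30,0,0,0],
    [30,0,0,0],
    [30,0,0,0],
    [30,0,0,0],
    [20,0,0,0],
    [10,0,0,0],
    [0,0,0,0],
    [0,0,0,0]
  ]
}}

```text
t: 11.18
tcp_pos: [521.7, 370.4, 71.7]
tcp_rot: [1.297, 1.151, -1.294]
ft_force: [0.6, 0.2, -0.9]
grip_width: 0.506
```

```bash
python3 -c "
from h import *
goto([521,370,17],np.radians(83.3))
for n in ('side','top'):
    im=get_image(n); im=im[184:,130:350] if n=='side' else im[130:280,80:280]
    cv2.imwrite(f'pics/{n}4.png',cv2.resize(im,None,fx=3,fy=3,interpolation=cv2.INTER_CUBIC))
"
```

```text
t 11.175 tcp [521.6937 370.4304  71.6873] jaw deg -96.75733894624298 F [ 0.6444  0.2431 -0.9155] w 0.5056367301126103
delta tool [54.6859 -0.6953  0.5784]
roll needed -0.001000753401563692 or 3.1405919001882294 q6 0.5305935002333109
if roll first, delta: [54.6859 -0.6959  0.5777]
axes [[0.001, 0.993, -0.118], [0.001, -0.118, -0.993], [-1.0, 0.001, -0.001]]
```

View pics/side4.png

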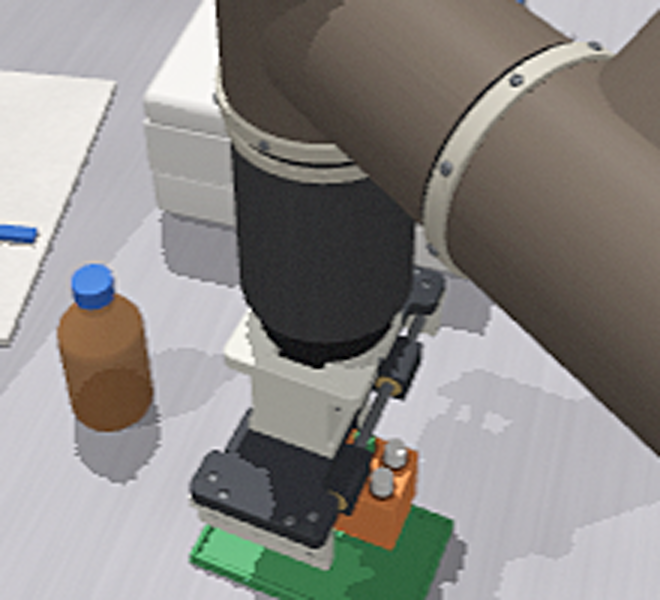

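View pics/top4.png

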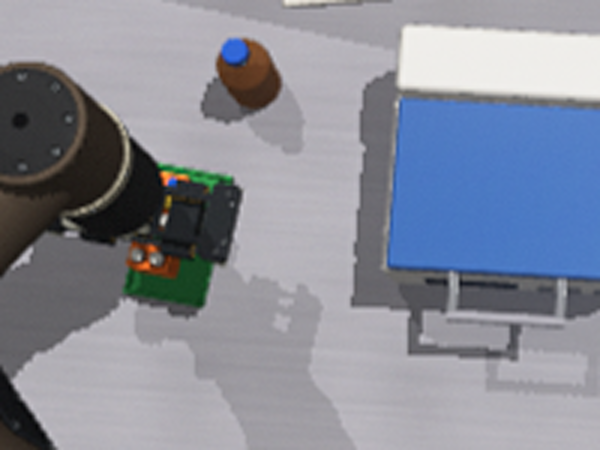

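The rack hangs above the tray, aligned with it. Lowering.

Request:
{"name": "drive_tool", "arguments": {
  "increments": [
    [10,-0.7,0.5,0],
    [14,0,0,0],
    [12,0,0,0],
    [8,0,0,0],
    [4,0,0,0],
    [3,0,0,0],
    [2,0,0,0],
    [0,0,0,0],
    [0,0,0,0]
  ]
}}

```text
t: 12.4
tcp_pos: [520.5, 369.9, 17.9]
tcp_rot: [1.296, 1.151, -1.295]
ft_force: [0.0, -0.4, -1.9]
grip_width: 0.497
```

Request:
{"name": "drive_tool", "arguments": {
  "increments": [
    [1,0,0,0],
    [0.5,0,0,0],
    [0,0,0,0],
    [0,0,0,0]
  ]
}}

```text
t: 12.9
tcp_pos: [520.4, 369.9, 16.6]
tcp_rot: [1.296, 1.151, -1.295]
ft_force: [-2.0, -1.2, 5.5]
grip_width: 0.504
```

Request:
{"name": "drive_tool", "arguments": {
  "increments": [
    [0,0,0,0],
    [0,0,0,0],
    [0,0,0,0],
    [0,0,0,0],
    [0,0,0,0],
    [0,0,0,0],
    [0,0,0,0]
  ],
  "grip": -1
}}

```text
t: 13.78
tcp_pos: [520.3, 369.7, 16.0]
tcp_rot: [1.295, 1.151, -1.296]
ft_force: [-0.1, -0.0, -0.2]
grip_width: 0.997
```

Request:
{"name": "drive_tool", "arguments": {
  "increments": [
    [-5,0,0,0],
    [-10,0,0,0],
    [-20,0,0,0],
    [-30,0,0,0],
    [-40,0,0,0],
    [-40,0,0,0],
    [-40,0,0,0],
    [-40,0,0,0],
    [-15,0,0,0],
    [0,0,0,0]
  ]
}}

```text
t: 15.02
tcp_pos: [520.5, 370.0, 257.5]
tcp_rot: [1.298, 1.152, -1.293]
ft_force: [-0.3, 0.1, -1.4]
grip_width: 0.999
```

```bash
python3 -c "
from h import *
goto([439,0,240],np.radians(180))
"
```

```text
t 15.025 tcp [520.4704 370.0301 257.4903] jaw deg -96.7497231859091 F [-0.3301  0.0872 -1.3524] w 0.9993861292829932
delta tool [ 16.5817 -37.4354 377.0799]
roll needed 1.4529914336025813 or -1.6886012199872118 q6 0.5299970102633601
if roll first, delta: [ 16.5817 370.0665  81.4951]
axes [[0.001, 0.993, -0.118], [0.002, -0.118, -0.993], [-1.0, 0.001, -0.002]]
```

Request:
{"name": "drive_tool", "arguments": {
  "increments": [
    [0,0,0,0.145],
    [0,0,0,0.145],
    [0,0,0,0.145],
    [0,0,0,0.145],
    [0,0,0,0.145],
    [0,0,0,0.145],
    [0,0,0,0.145],
    [0,0,0,0.145],
    [0,0,0,0.145],
    [0,0,0,0.145]
  ]
}}

```text
t: 16.27
tcp_pos: [519.7, 369.2, 253.9]
tcp_rot: [2.219, -0.005, -2.224]
ft_force: [0.1, 0.1, -1.2]
grip_width: 0.998
```

Request:
{"name": "drive_tool", "arguments": {
  "increments": [
    [0,17,4,0],
    [0,34,7.5,0],
    [0,35,7.8,0],
    [0,35,7.8,0],
    [0,35,7.8,0],
    [0,35,7.8,0],
    [0,35,7.8,0],
    [0,35,7.8,0],
    [0,35,7.8,0],
    [0,35,7.8,0],
    [0,25,5.5,0],
    [0,14,2,0]
  ]
}}

```text
t: 17.77
tcp_pos: [438.8, -2.1, 255.5]
tcp_rot: [2.219, 0.004, -2.22]
ft_force: [0.1, 0.5, 0.6]
grip_width: 1.0
```

```bash
python3 - <<'E'
from fit import *
goto([439,0,200],np.radians(180))
for n in ('side','top'):
    im=get_image(n);cv2.imwrite(f'pics/{n}5f.png',im); im=im[110:,150:350] if n=='side' else im[130:280,100:320]
    cv2.imwrite(f'pics/{n}5.png',cv2.resize(im,None,fx=2.1 if n=='side' else 3,fy=2.1 if n=='side' else 3,interpolation=cv2.INTER_CUBIC))
im=cv2.imread('pics/top5f.png');win=(110,165,180,250)
m=mask(im,(3,110,60),(18,255,255),win);h=cv2.convexHull(cv2.findNonZero(m));mm=np.zeros_like(m);cv2.fillConvexPoly(mm,h,255);mm=mm/255.
x0,y0,x1,y1=win
f=lambda p:np.abs(hullmask(proj("top",rackpts(p,4))-[x0,y0],(y1-y0,x1-x0))-mm[y0:y1,x0:x1]).sum()
r=minimize(f,[520,370,-.12],method="Nelder-Mead",options=dict(initial_simplex=[[520,370,-.12],[530,370,-.12],[520,360,-.12],[520,370,.03]]));print(r.x,r.fun)
E
```

```text
t 17.775 tcp [438.7692  -2.1149 255.4897] jaw deg -179.771547685373 F [0.1332 0.5444 0.6087] w 1.0000287551111868
delta tool [55.4893 -2.1187 -0.2797]
roll needed 0.003987245074043244 or -3.13760540851575 q6 -0.4432783357470381
if roll first, delta: [55.4893 -2.1198 -0.2713]
axes [[-0.001, 0.004, -1.0], [-0.0, -1.0, -0.004], [-1.0, 0.0, 0.001]]
[530.0206 362.5919  -0.2173] 417.8862745098039
```

View pics/side5.png

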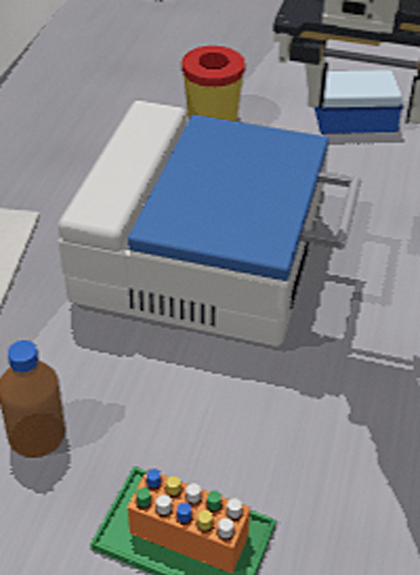

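View pics/top5.png

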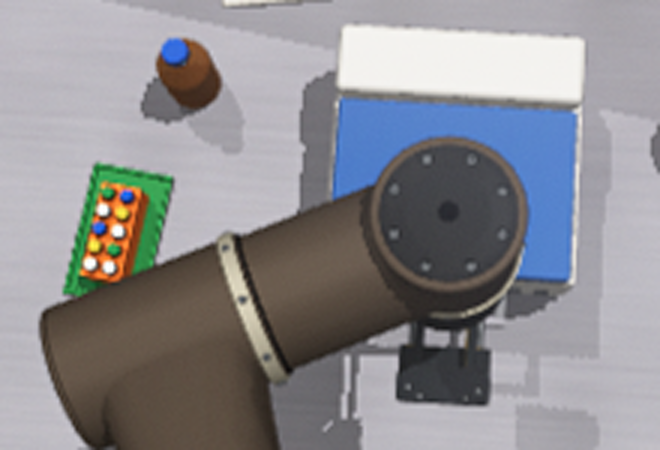

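```bash
python3 - <<'E'
from fit import *
for n,win in (("top",(120,182,158,232)),("side",(205,325,275,384))):
    im=cv2.imread(f'pics/{n}5f.png')
    m=mask(im,(3,150,100),(16,255,255),win)
    k,l,st,_=cv2.connectedComponentsWithStats(m);m=np.uint8(l==1+np.argmax(st[1:,4]))*255 if n=='side' else m
    h=cv2.convexHull(cv2.findNonZero(m));mm=np.zeros_like(m);cv2.fillConvexPoly(mm,h,255);mm=mm/255.
    x0,y0,x1,y1=win
    f=lambda p:np.abs(hullmask(proj(n,rackpts(p,4))-[x0,y0],(y1-y0,x1-x0))-mm[y0:y1,x0:x1]).sum()
    r=minimize(f,[520,370,-.12],method="Nelder-Mead",options=dict(initial_simplex=[[520,370,-.12],[530,370,-.12],[520,360,-.12],[520,370,.03]]));print(n,r.x,r.fun,mm.sum())
E
```

```text
top [519.3486 368.9751  -0.1181] 36.59607843137255 544.0
side [520.3875 371.0759  -0.1181] 113.85098039215684 1770.0
```

The rack sits in the tray at (520,370), and both views agree. The tray centre is (521,370). Next I'll partly close the jaws so that both fingers fit between the bar and the lid edge.

Request:
{"name": "drive_tool", "arguments": {
  "increments": [
    [20,-2,-0.3,0.004],
    [30,0,0,0],
    [25,0,0,0],
    [10,0,0,0],
    [0,0,0,0],
    [0,0,0,0]
  ],
  "grip": 0.36
}}

```text
t: 18.62
tcp_pos: [441.0, 1.8, 171.9]
tcp_rot: [-2.222, 0.0, 2.22]
ft_force: [-0.2, -0.5, -0.1]
grip_width: 0.379
```

```bash
python3 - <<'E'
from fit import *
goto([439,0,103],np.radians(180))
n='side';im=get_image(n);cv2.imwrite('pics/side6f.png',im)
cv2.imwrite('pics/side6.png',cv2.resize(im[110:260,220:370],None,fx=4,fy=4,interpolation=cv2.INTER_CUBIC))
E
```

```text
t 18.625 tcp [440.9887   1.8417 171.9206] jaw deg 179.97450709426252 F [-0.21   -0.5119 -0.0672] w 0.3792551312371047
delta tool [68.9174  1.8644  2.0756]
roll needed -0.00044493514101962006 or 3.1411477184487735 q6 -0.4550178755739376
if roll first, delta: [68.9174  1.8634  2.0765]
axes [[0.001, -0.0, -1.0], [0.0, -1.0, 0.0], [-1.0, -0.0, -0.001]]
```

View pics/side6.png

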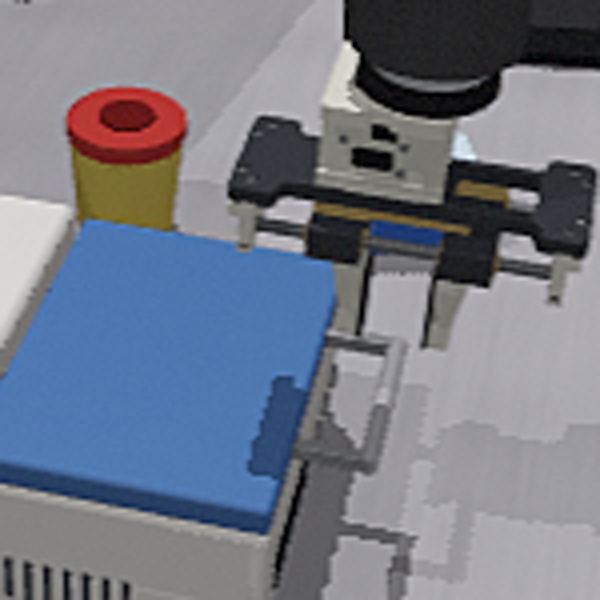

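Request:
{"name": "drive_tool", "arguments": {
  "increments": [
    [0,1.5,1.5,0],
    [10,0,0,0],
    [10,0,0,0],
    [0,0,0,0],
    [0,0,0,0]
  ]
}}

```text
t: 19.3
tcp_pos: [438.9, -0.0, 151.0]
tcp_rot: [-2.221, 0.001, 2.221]
ft_force: [-0.5, 1.2, -0.3]
grip_width: 0.318
```

```bash
python3 - <<'E'
from fit import *
goto([439,0,103],np.radians(180))
n='side';im=get_image(n);cv2.imwrite('pics/side7f.png',im)
cv2.imwrite('pics/side7.png',cv2.resize(im[130:260,260:360],None,fx=5,fy=5,interpolation=cv2.INTER_CUBIC))
E
```

```text
t 19.3 tcp [438.8647  -0.0388 150.9684] jaw deg 179.94710967954495 F [-0.5004  1.2469 -0.2503] w 0.31826089416874126
delta tool [47.9684 -0.0535 -0.151 ]
roll needed -0.0009231102343756348 or 3.1406695433554175 q6 -0.4533513968797545
if roll first, delta: [47.9684 -0.0533 -0.151 ]
axes [[-0.0, -0.001, -1.0], [-0.0, -1.0, 0.001], [-1.0, 0.0, 0.0]]
```

View pics/side7.png

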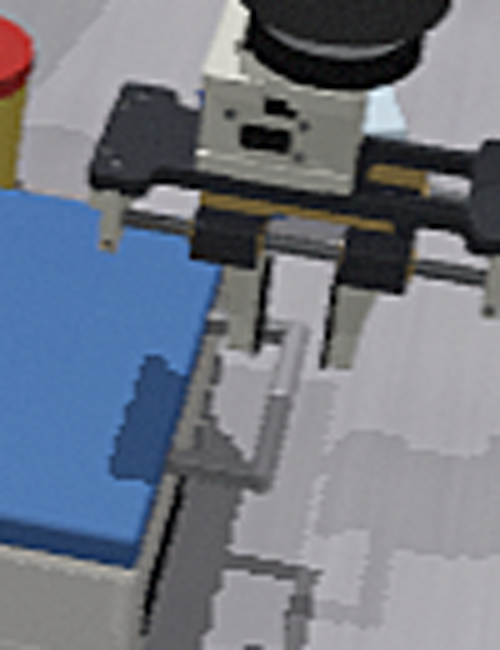

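The fingers straddle the bar, with the rear finger between the bar and the lid edge. Descending onto it.

Request:
{"name": "drive_tool", "arguments": {
  "increments": [
    [6,0,0,0],
    [8,0,0,0],
    [8,0,0,0],
    [8,0,0,0],
    [8,0,0,0],
    [6,0,0,0],
    [3,0,0,0],
    [0,0,0,0],
    [0,0,0,0]
  ]
}}

```text
t: 20.48
tcp_pos: [439.0, 0.1, 104.3]
tcp_rot: [-2.221, 0.001, 2.22]
ft_force: [-0.3, -0.5, -0.1]
grip_width: 0.322
```

```bash
python3 - <<'E'
from fit import *
goto([439,0,103],np.radians(180))
n='side';im=get_image(n);cv2.imwrite('pics/side8f.png',im)
cv2.imwrite('pics/side8.png',cv2.resize(im[130:260,260:360],None,fx=5,fy=5,interpolation=cv2.INTER_CUBIC))
E
```

```text
t 20.475 tcp [438.9926   0.0742 104.2614] jaw deg 179.94682956858506 F [-0.2902 -0.4661 -0.09  ] w 0.32151115564558924
delta tool [ 1.2614  0.0744 -0.007 ]
roll needed -0.0009279990928963144 or 3.140664654496897 q6 -0.4533236239838873
if roll first, delta: [ 1.2614  0.0744 -0.0069]
axes [[0.0, -0.001, -1.0], [0.0, -1.0, 0.001], [-1.0, -0.0, -0.0]]
```

View pics/side8.png

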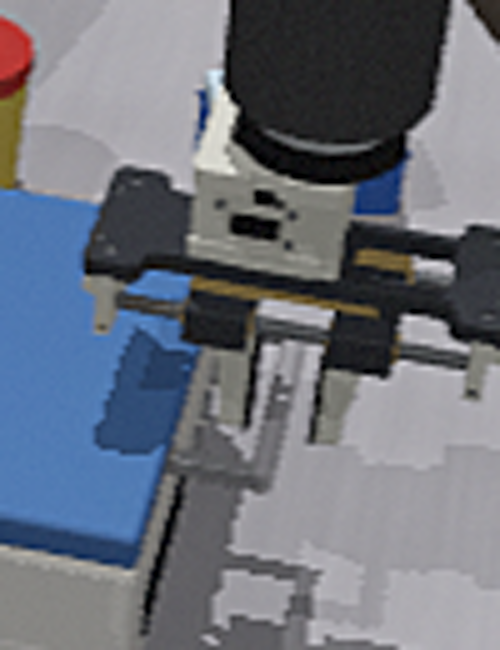

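The bar runs between the two fingers with no contact force, so I'm closing on it.

Request:
{"name": "drive_tool", "arguments": {
  "increments": [
    [0,0,0,0],
    [0,0,0,0],
    [0,0,0,0],
    [0,0,0,0],
    [0,0,0,0],
    [0,0,0,0]
  ],
  "grip": 1,
  "grip_force": 20
}}

```text
t: 21.28
tcp_pos: [441.1, 0.2, 104.9]
tcp_rot: [-2.226, -0.0, 2.217]
ft_force: [7.1, -4.3, -3.4]
grip_width: 0.128
```

```bash
python3 - <<'E'
from fit import *
goto([439,0,103],np.radians(180))
import numpy as np
th=np.radians(np.arange(0,61,5));x=663-224*np.cos(th);z=118+224*np.sin(th)
print(np.c_[-np.diff(z),-np.diff(x)].round(1).tolist())
E
```

```text
t 21.275 tcp [441.1473   0.2247 104.9117] jaw deg 179.9916662949738 F [ 7.0995 -4.3356 -3.3755] w 0.12801111750761987
delta tool [1.9026 0.2256 2.1553]
roll needed -0.00014545059159720708 or 3.141447202998196 q6 -0.45340727655115914
if roll first, delta: [1.9026 0.2252 2.1553]
axes [[0.004, -0.0, -1.0], [0.0, -1.0, 0.0], [-1.0, -0.0, -0.004]]
[[-19.5, -0.9], [-19.4, -2.6], [-19.1, -4.2], [-18.6, -5.9], [-18.1, -7.5], [-17.3, -9.0], [-16.5, -10.5], [-15.5, -11.9], [-14.4, -13.2], [-13.2, -14.4], [-11.9, -15.5], [-10.5, -16.5]]
```

Request:
{"name": "drive_tool", "arguments": {
  "increments": [
    [0,0,-1.2,0],
    [0,0,-1.2,0],
    [-5,0,0,0],
    [-4.8,0,-0.2,0],
    [-9.7,0,-0.7,0],
    [-9.7,0,-1.1,0],
    [-9.7,0,-1.5,0],
    [0,0,0,0]
  ]
}}

```text
t: 22.28
tcp_pos: [444.5, 0.1, 143.6]
tcp_rot: [-2.221, 0.001, 2.22]
ft_force: [-1.5, 3.0, -4.1]
grip_width: 0.132
```

```bash
cat > lid.py <<'E'
from fit import *
import sys
tag=sys.argv[1]
goto([439,0,103],np.radians(180))
im=get_image('side');cv2.imwrite(f'pics/side{tag}.png',cv2.resize(im[60:270,170:370],None,fx=2.8,fy=2.8,interpolation=cv2.INTER_CUBIC))
E
python3 lid.py 9
```

```text
t 22.275 tcp [444.512    0.1014 143.5563] jaw deg 179.93037867878508 F [-1.4686  3.0087 -4.0873] w 0.13190164351831365
delta tool [40.5555  0.1303  5.5179]
roll needed -0.0012151212847890669 or 3.140377532305004 q6 -0.44685405103640696
if roll first, delta: [40.5555  0.1236  5.518 ]
axes [[0.0, -0.001, -1.0], [0.001, -1.0, 0.001], [-1.0, -0.001, -0.0]]
```

View pics/side9.png

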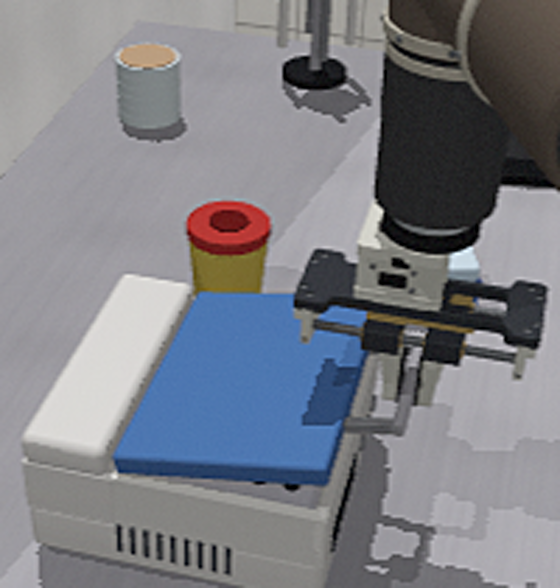

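The lid is up about 10° with the bar held and low forces. Continuing.

Request:
{"name": "drive_tool", "arguments": {
  "increments": [
    [-9.6,0,-2.0,0],
    [-9.5,0,-2.3,0],
    [-9.4,0,-2.7,0],
    [-9.2,0,-3.2,0],
    [-9.1,0,-3.6,0],
    [-9,0,-3.9,0],
    [-8.8,0,-4.3,0],
    [-8.5,0,-4.7,0],
    [0,0,0,0]
  ]
}}

```text
t: 23.45
tcp_pos: [469.9, 0.1, 216.6]
tcp_rot: [-2.217, 0.001, 2.224]
ft_force: [-9.7, 6.6, 2.3]
grip_width: 0.13
```

```bash
python3 lid.py 10
```

```text
t 23.45 tcp [469.8883   0.0635 216.5965] jaw deg 179.91693792433196 F [-9.7425  6.5854  2.3182] w 0.13024833406802352
delta tool [113.6917   0.154   30.536 ]
roll needed -0.0014497067039478395 or 3.1401429468858453 q6 -0.4198054944251755
if roll first, delta: [113.6917   0.1097  30.5362]
axes [[-0.003, -0.001, -1.0], [0.0, -1.0, 0.001], [-1.0, -0.0, 0.003]]
```

View pics/side10.png

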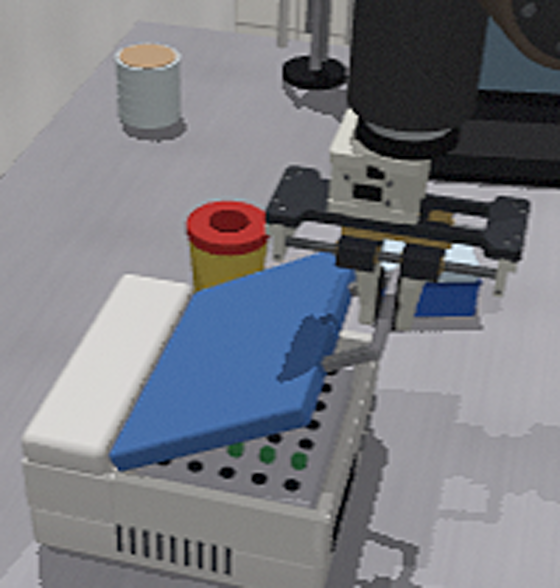

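Request:
{"name": "drive_tool", "arguments": {
  "increments": [
    [0,0,1.2,0],
    [0,0,1.2,0],
    [-8.4,0,-5.1,0],
    [-8.1,0,-5.4,0],
    [-7.9,0,-5.8,0],
    [-7.6,0,-6.1,0],
    [-7.4,0,-6.4,0],
    [-7,0,-6.8,0],
    [-6.8,0,-7,0],
    [-6.4,0,-7.4,0],
    [0,0,0,0]
  ]
}}

```text
t: 24.88
tcp_pos: [518.3, -0.1, 277.5]
tcp_rot: [-2.219, 0.001, 2.223]
ft_force: [-10.6, 7.1, 7.1]
grip_width: 0.126
```

```bash
python3 lid.py 11
```

```text
t 24.875 tcp [518.279   -0.0757 277.5011] jaw deg 179.95695457198778 F [-10.5963   7.0927   7.1259] w 0.12556021138846576
delta tool [174.6303  -0.0131  78.994 ]
roll needed -0.0007512844467432167 or 3.14084136914305 q6 -0.37900200280241975
if roll first, delta: [174.6303  -0.0724  78.994 ]
axes [[-0.002, -0.001, -1.0], [0.0, -1.0, 0.001], [-1.0, -0.0, 0.002]]
```

View pics/side11.png

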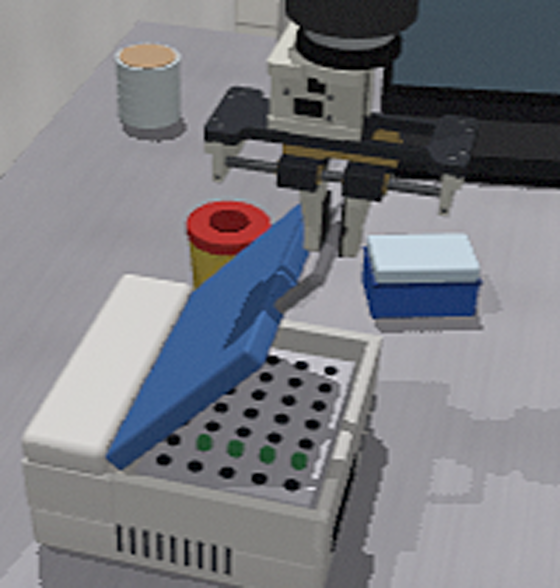

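The lid is at about 50°. The residual force is radial, so I'll ease outward by about 3 mm and then finish the arc.

Request:
{"name": "drive_tool", "arguments": {
  "increments": [
    [-1.2,-0.5,1,0],
    [-1.2,-0.5,1,0],
    [-6.1,0,-7.7,0],
    [-5.8,0,-7.8,0],
    [-5.4,0,-8.1,0],
    [-2.6,0,-4.2,0],
    [-2.5,0,-4.2,0],
    [0,0,0,0],
    [0,0,0,0],
    [0,0,0,0]
  ]
}}

```text
t: 26.18
tcp_pos: [548.7, 0.3, 300.9]
tcp_rot: [-2.221, 0.002, 2.221]
ft_force: [-0.9, -5.3, -2.2]
grip_width: 0.128
```

```bash
python3 lid.py 12; python3 - <<'E'
from fit import *
im=get_image('side');cv2.imwrite('pics/side12f.png',im);cv2.imwrite('pics/top12f.png',get_image('top'))
E
```

```text
t 26.175 tcp [548.7376   0.2795 300.8643] jaw deg 179.9357281736802 F [-0.8569 -5.3463 -2.2027] w 0.1282745266204782
delta tool [197.8673   0.2296 109.7324]
roll needed -0.0011217549855504494 or 3.1404708986042427 q6 -0.3595082285004321
if roll first, delta: [197.8673   0.1066 109.7326]
axes [[-0.0, -0.001, -1.0], [-0.001, -1.0, 0.001], [-1.0, 0.001, 0.0]]
```

View pics/side12.png

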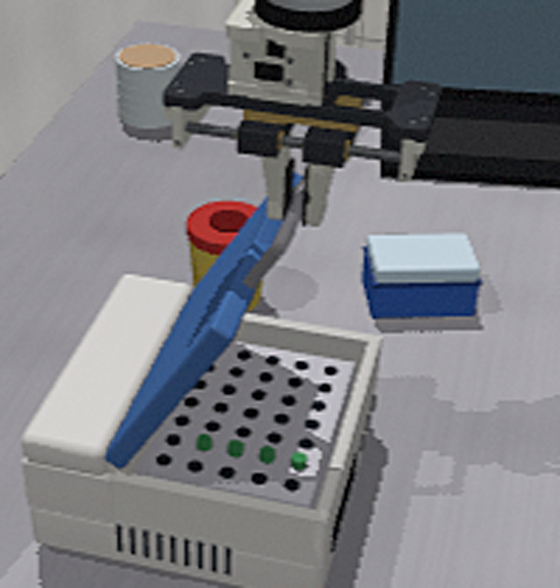

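View pics/top12f.png

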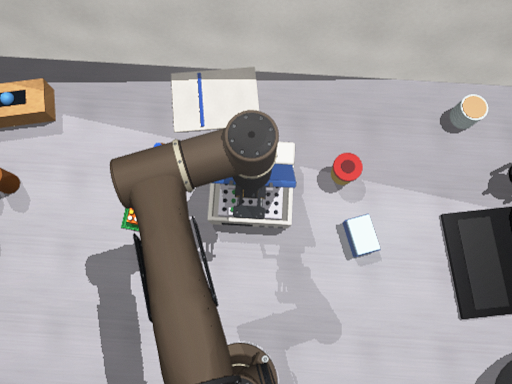

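```bash
python3 - <<'E'
from fit import *
im=cv2.imread('pics/side12f.png');s=4;x0,y0=195,110
o=cv2.resize(im[y0:y0+130,x0:x0+120],None,fx=s,fy=s,interpolation=cv2.INTER_CUBIC)
for d,c in((54,(0,0,255)),(60,(0,255,0)),(66,(255,255,255))):
    t=np.radians(d);f=np.array([-np.cos(t),0,np.sin(t)]);u=np.array([np.sin(t),0,np.cos(t)]);h=np.array([663,0,118])
    P=[h+f*180+u*k+[0,y,0] for k,y in((12,125),(-8,125),(-8,-125))]+[h+u*-8+[0,125,0]]
    q=((proj('side',P)-[x0,y0]+.5)*s).astype(int)
    cv2.polylines(o,[q[[0,1,2]],q[[1,3]]],False,c,1)
cv2.imwrite('pics/ov.png',o)
E
```

```text
(no output)
```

View pics/ov.png

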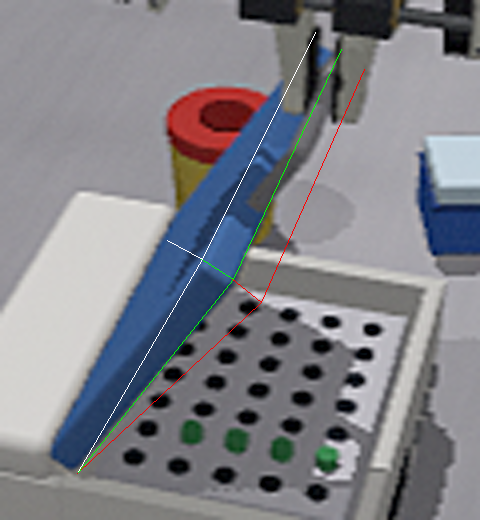

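The 60° overlay (green) coincides with the lid's front corner at (233,280). I'll hold to meet the 0.5 s dwell, then re-check.

Request:
{"name": "drive_tool", "arguments": {
  "increments": [
    [0,0,0,0],
    [0,0,0,0],
    [0,0,0,0],
    [0,0,0,0],
    [0,0,0,0],
    [0,0,0,0],
    [0,0,0,0],
    [0,0,0,0]
  ]
}}

```text
t: 27.32
tcp_pos: [548.8, 0.3, 300.9]
tcp_rot: [-2.221, 0.002, 2.221]
ft_force: [-2.1, -4.7, -1.6]
grip_width: 0.127
```

```bash
python3 - <<'E'
from fit import *
goto([549,0,301],np.radians(180))
im=get_image('side');cv2.imwrite('pics/sidefin.png',im);a=cv2.imread('pics/side0.png')
def cen(im,lo,hi,w):
    m=mask(im,lo,hi,w);return cv2.boundingRect(m),int((m>0).sum())
for nm,lo,hi,w in(("tip lid",(85,10,150),(115,120,255),(295,140,345,160)),("tub red",(0,150,80),(6,255,255),(232,130,270,150)),("cap",(100,140,60),(125,255,255),(145,265,180,290)),("bottle",(5,100,30),(16,255,255),(140,280,190,330))):
    print(nm,cen(a,lo,hi,w),cen(im,lo,hi,w))
E
```

```text
t 27.325 tcp [548.7548   0.2602 300.8709] jaw deg 179.9386385585337 F [-2.0646 -4.74   -1.5791] w 0.12705139464212145
delta tool [-0.1288  0.2601 -0.2455]
roll needed -0.0010709591873565572 or 3.1405216944024366 q6 -0.35947271101483624
if roll first, delta: [-0.1288  0.2604 -0.2452]
axes [[0.0, -0.001, -1.0], [-0.001, -1.0, 0.001], [-1.0, 0.001, -0.0]]
tip lid ((301, 143, 41, 14), 507) ((301, 143, 41, 14), 506)
tub red ((237, 132, 29, 18), 394) ((237, 132, 24, 18), 255)
cap ((154, 272, 14, 15), 168) ((154, 272, 14, 15), 167)
bottle ((149, 282, 32, 46), 1081) ((149, 282, 32, 46), 1080)
```

View pics/sidefin.png

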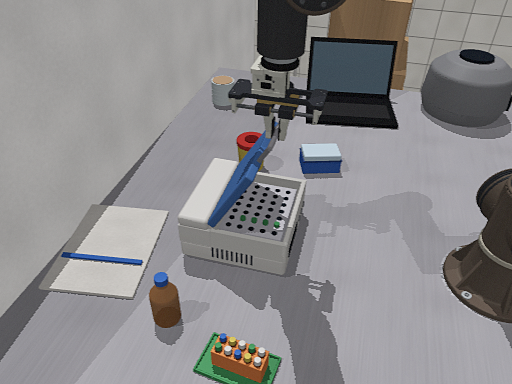

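The lid is held steady near 60°, with the handle pinched at (275,125). The rack stands in the tray at (240,357), and the bystanders haven't moved. Handing in.

```bash
python3 -c "
from workcell import robot
print(robot.sign_off())"
```

```text
the job is handed in; nothing more can be done
None
```

The rack is standing released in the green tray, and the lid is held about 60° open by its bar handle. I handed the job in at about 27 s; the hand-in gives no verdict.

- **Rack:** I lifted it level off the lid, turned it to line up with the tray, set it down and let go. Fits from both cameras put it within about 2 mm of the tray's centre. It was still in place in the last picture.
- **Lid:** I pinched the bar from above with 20 N and followed the arc in short steps. The handle's x position gives about 59° and its height about 61°, and the 60° overlay on the side picture matches. The tool stayed still for over 1 s before hand-in, with a steady grip and about 5 N on the wrist.
- **Bystanders:** The tip box and the bottle are unchanged to the pixel. The tub is now partly hidden behind the open lid, so its visible red area shrank, but its visible left and top edges have not moved.

**Checks that failed or disagreed:**
- My first fit of the rack in the tray was wrong because its search window was too wide; a tighter window fixed it.
- On the way up, about 14 N of force built up because the hinge or grip was 2–4 mm off my estimate. I eased it twice.

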